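# Uncap the slide viewer

## Task

Uncap the slide viewer's leaning eyepiece: pinch the two brass buttons on the sides of the black cap together and, keeping them pinched, draw the cap off along the tube. Then set the cap down inside the open blue-lined half of the tortoiseshell lens case, standing upright on its plug with its white dot up, and let go of it without dropping it. Leave the glass slide, the brass slide stop and the red chimney where they are.

Things in the scene. Friction and masses are not known exactly. Their poses are not given: they have to be found in the camera images.
- viewer: Desk slide viewer, fixed: dark foot 120 x 90 mm and grey lamp box 110 x 80 mm (top 54 mm above the sill), both centred 10 mm to +x of the origin. A round aluminium eyepiece tube, 44 mm in diameter, rises from the box and leans 35 degrees from vertical towards the viewer's -x (roughly towards the robot). Origin: on the sill under the tube's lower end; z up.
- tube_mouth (a point): Centre of the tube's mouth, in its rim plane, at (-60, 0, 125) mm in the viewer's frame; its axes are the viewer's (not leaning). The mouth has a steel lip 4 mm thick around a 30 mm opening; behind it the bore is 38 mm wide. Nothing stands beside the tube's upper 40 mm.
- cap: Loose black cap, 60 to 100 g, seated on the tube mouth. Origin: on the tube axis in the rim plane, under the cap's disc (43 mm diameter, z 0 to 18 mm, 20 mm white dot on top). z points out of the tube along the leaning axis; y is level and runs through the two brass buttons at +y and -y; x is square to both. Drawn off along z; side play about 1 mm. With the buttons not pinched it cannot be pulled off.
- cap_pinch (a point): On the cap's axis midway between the buttons, 10 mm along the cap's z from its origin; axes as the cap's. Here the cap is 62 mm wide over the free buttons. Black cheeks (x 5.5 to 11.5 mm either side of each button, z 4 to 16 mm in the cap frame) lie 25 mm from the axis: pinched level with them it is 50 mm wide, and a 15 to 25 N grip then carries the cap.
- plug_foot (a point): Underside centre of the cap's plug, 9.5 mm below the cap's origin along its z; axes as the cap's. The plug is 26 (x) x 12 (y) mm. The two hooks reach down to 8.7 mm below the origin. Set down upright, the cap stands on this plug.
- button_left_face (a point): Centre of the outer face of the cap's +y brass button, 31 mm from the cap's axis when free; axes as the cap's. Face 10 mm wide (x), 11 mm tall (z 4.5 to 15.5 mm in the cap's frame). Its steel hook inside catches under the tube's lip by 3 mm and lets go once the button is in by about 4.5 mm.
- button_right_face (a point): The same for the -y button.
- button_left (a joint): Travel of the +y button, m: 0 sprung out, grows as pushed in; 0.006 is level with the cheeks, 0.0065 the stop. Spring force 2.4 N at 0 rising to 5 N fully in.
- button_right (a joint): The same for the -y button.
- lens_case: Tortoiseshell lens case, fixed, open flat on the sill. Origin: on the sill under the centre of its blue-lined half, a shallow square dish 110 mm wide outside, 100 mm inside, rim 12 mm above the sill. The folded-back lid, a slab 100 x 110 mm, 8 mm high with amber patches, lies beside the dish on its own +x side. z up.
- case_floor (a point): Centre of the blue lining's top face, 6 mm above the sill; axes as the case's.
- panorama_slide: Bystander: loose glass panorama slide 140 (x) x 55 (y) x 5 mm lying flat; origin under its centre.
- slide_stop: Bystander: loose brass slide stop, L-shaped, foot 40 (x) x 28 (y) mm, upright 28 mm high at its +x end; origin under the foot's centre.
- lamp_chimney: Bystander: loose red enamel lamp chimney standing upright, an open tube 64 mm in diameter at the foot, 44 mm at the top, 110 mm high; origin at the centre of its foot.
Mind the look-alikes: they are no part of the job. There is more than one size of the cap; the job needs the smaller. There is more than one size of the lens_case; the one meant has the size given above.

How it is judged:
By the outcome, as a careful person would: the job done as asked, in the order asked, and still so for the second after the job is handed in, with the robot touching nothing.
It also fails if it takes over 45 s, if anything falls off the work surface, if the arm or the gripper's body presses on something with over 40 N, if the wrist force passes 120 N, or if a joint passes its speed limit or range.

## Robot

A 6-joint arm with a two-finger parallel gripper is mounted at the origin on the work surface. World frame = base frame: x ahead of the robot, y to its left, z up, the work surface at z = 0. Lengths are in m, angles in rad, forces in N, time in s.
With the tool pointing down it reaches from about 0.225 to 0.875 m from the base axis. Payload 3.4 kg.
Tool frame: the origin (TCP) lies between the finger pads; the fingertips stand 25 mm ahead of it and the grasp point (between the pads) lies 6 mm ahead of it (manip.tips_ahead is the distance from the TCP to the fingertips, in m); z points along the fingers, x is the direction in which the jaws open and shut, and the axes are right-handed (so a half turn about z gives the same grasp; the last joint's range is limited). The gripper opens to 85 mm and grips with 20 to 120 N. Pads are 22 mm wide; open, the fingers measure 114 mm over their backs; the gripper's body (76 mm by 85 mm) begins 54 mm behind the grasp point. The pads swing forward as they close: fully open they stand 13 mm farther back than shut.
Start: joints at [1.034, 0.276, 1.505, -0, 1.361, -0.121], TCP at [0.232, 0.526, 0.256] pointing down, gripper open.
Joint ranges: [-2.89, 2.89], [-0.75, 2.08], [0.22, 2.7], [-1.18, 4.32], [0.11, 2.71], [-2.7, 2.7]. Speed limits (rad/s): [2.57, 2.57, 3.14, 3.14, 3.14, 3.14].

## Interface

Orientations are given as a unit quaternion [w, x, y, z].
In Python, from rig import manip gives the robot as it stands. The module is installed in compiled form; this text tells all that it offers.
- The arm moves only by the tool send_rows, never from a script. Its argument "plan" is a list of rows, each an object with "linear": the shift along the tool's x, y, z in m, a list of three; "delta_rot": the turn, a rotation vector about the tool's x, y, z in degrees, a list of three; "fingers": the finger opening in m, from 0 to 0.0854. A call has 1 to 12 rows; each row shifts and turns the pose as measured when the row begins, along the tool's axes as they then stand; what a row does not reach is not made up. A row lasts 1/12 s, in which the tool goes at most 41.7 mm and 7.16 degrees, less where a joint would pass 70% of its speed; a pose out of reach is approached as far as the arm can. A call with a gripper value outside its range is refused whole. The fingers move at their own pace and stop on an object; "force" is the grip in N (left out, the last holds). Time passes only in rows, so rows that do not move let the fingers close. It gives the time, the measured TCP pose, the force and the opening at its end, in the units of the state.
- manip.get_state(): the state, without advancing time (a new reading comes with each control period).
- manip.get_image(name): name is "scene" or "top" or "wrist"; returns the picture (384x512x3 uint8, red, green, blue); there is no depth.
- manip.camera_info(name): a dict with "K" (3x3 intrinsics, pixels), "dist" ([k1, k2, p1, p2, k3] as OpenCV has them; the pictures are not rectified), "rvec" (rotation vector, rad) and "tvec" (3), from world to camera coordinates, as OpenCV has them. Camera axes: x right, y down, z forward; pixel columns grow to the right and rows downward; lengths in m; the calibration is good to about 2 mm. A picture is of the moment at which its call begins: read the wrist's pose just before it. camera_info takes no time and is no camera call; for the wrist camera it gives the pose at the moment of the call.
- manip.sign_off(): hands the job in, once; it reports no verdict.
Trained networks look in the newest picture that a camera, given by its name, has taken for a name from the list of things; names that differ only in an ending like _2 or _b are one class to them, and where a whole thing is asked for, a point or a joint stands for the part that bears it (a point fixed in the world has none). Each returns a list of dicts, best first, with "p" (0 to 1); they miss things now and then, are a little off and sometimes report something else, mostly with a low value. They report only what shows in the picture. A call takes as long as a camera call. They do not tell look-alikes from the thing itself.
- manip.find_in(thing, camera): "extent" ([left, top, right, bottom] in pixels, round what is visible of it).
- manip.masks_of(thing, camera): "pixels" (384x512 bool, what is visible of it) and "extent" ([left, top, right, bottom] in pixels, round what is visible of it).
The state is a dict: "clock": time; "qpos": joint angles; "qd": joint speeds; "effort": joint torques, N m; "position": TCP position; "ee_rot": TCP orientation; "contact_force": force on the tool from outside, world axes, zero at the start; "moment": the same for the moment, N m; "width": finger opening in m.
Only numpy, scipy, OpenCV 4.12 (cv2) and the standard library are available. Lean on these libraries where they do the work, as an engineer would, in place of code of your own. Each camera call takes 0.05 s, during which the arm holds its last target. There are 200 camera calls.

## Working session

There is one attempt and no reset: what is moved stays moved. The work goes in short steps, Python scripts to look and compute and a tool call to move; the robot and the scene stay as the last step left them, time stands still between calls to the robot, and variables do not carry over. Pictures are saved under pics/ and viewed, about 8 in all and at most 12, crops included, and the job is handed in when it is done.

Besides the shell and the picture viewer there is one more tool, called after "Emit:" as name(argument=value, ...) on one line, values as JSON. send_rows: Moves the arm, as the interface text tells. Its arguments: {"type":"object","properties":{"plan":{"type":"array","items":{"type":"object","properties":{"linear":{"type":"array","items":{"type":"number"}},"delta_rot":{"type":"array","items":{"type":"number"}},"fingers":{"type":"number"}}}},"force":{"type":"number"}},"required":["plan"]}

```bash
mkdir -p pics; python3 - <<'E'
from rig import manip
import cv2,numpy as np
s=manip.get_state();print(s)
ims=[]
for n in("scene","top"):
    im=manip.get_image(n);cv2.imwrite(f"pics/{n}0.png",im[...,::-1]);c=manip.camera_info(n);print(n,c)
    for t in("viewer","cap","lens_case","button_left_face","button_right_face","panorama_slide","slide_stop","lamp_chimney"):
        try: print(t,[(round(d["p"],2),np.round(d["extent"]).tolist()) for d in manip.find_in(t,n)])
        except Exception as e: print(t,e)
E
```

```text
{'clock': 0.0, 'qpos': array([ 1.03398748e+00,  2.76627143e-01,  1.50612825e+00,  1.27818380e-05,
        1.36071435e+00, -1.20995812e-01]), 'qd': array([-2.21328742e-04,  7.46943992e-04, -4.92787738e-04, -5.08429730e-04,
        8.18271402e-05,  8.53093639e-04]), 'effort': array([-9.23202679e-04, -4.16788673e+01, -2.45800066e+01, -2.81278144e-04,
        1.11676924e-02,  1.73088517e-05]), 'position': array([0.23201279, 0.52558706, 0.25542329]), 'ee_rot': array([ 4.08107181e-04,  8.37835016e-01,  5.45922709e-01, -8.45196508e-04]), 'contact_force': array([-0.23360884,  0.33673615,  0.14098881]), 'moment': array([-0.01583503,  0.00187178, -0.0112843 ]), 'width': 0.08505982882669451}
scene {'K': array([[485.0962784 ,   0.        , 255.12869504],
       [  0.        , 485.0962784 , 195.57352146],
       [  0.        ,   0.        ,   1.        ]]), 'dist': array([-0.11265954,  0.        ,  0.        ,  0.        ,  0.        ]), 'rvec': array([ 2.00753093,  1.77918286, -0.48235442]), 'tvec': array([-0.0018686 , -0.44917165,  1.34857503])}
viewer [(0.56, [359.0, 151.0, 417.0, 236.0])]
cap
[... 749 characters left out ...]
095,  0.17927093]), 'tvec': array([-0.09902389,  0.57639497,  0.79601649])}
viewer [(0.55, [87.0, 152.0, 136.0, 212.0])]
cap [(0.93, [110.0, 264.0, 150.0, 290.0]), (0.91, [81.0, 203.0, 116.0, 225.0]), (0.3, [206.0, 141.0, 219.0, 161.0])]
lens_case [(0.96, [246.0, 133.0, 318.0, 231.0]), (0.96, [338.0, 147.0, 401.0, 213.0])]
button_left_face [(0.3, [193.0, 87.0, 222.0, 129.0]), (0.27, [80.0, 204.0, 115.0, 222.0])]
button_right_face [(0.4, [108.0, 208.0, 118.0, 216.0]), (0.4, [112.0, 272.0, 125.0, 281.0])]
panorama_slide [(0.57, [203.0, 190.0, 231.0, 254.0])]
slide_stop [(0.72, [208.0, 142.0, 220.0, 161.0]), (0.51, [78.0, 203.0, 114.0, 223.0])]
lamp_chimney [(0.96, [192.0, 87.0, 220.0, 128.0])]
```

```bash
python3 - <<'E'
import cv2,numpy as np
a=cv2.imread("pics/scene0.png")[90:320,60:450];b=cv2.imread("pics/top0.png")[60:320,50:430]
r=lambda i:cv2.resize(i,(600,int(i.shape[0]*600/i.shape[1])),interpolation=cv2.INTER_CUBIC)
a=cv2.resize(a,(470,277),interpolation=3);b=cv2.resize(b,(470,int(260*470/380)),interpolation=3)
cv2.imwrite("pics/c0.png",cv2.resize(np.vstack([a,b]),(470,598)))
E
```

```text
(no output)
```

View pics/c0.png

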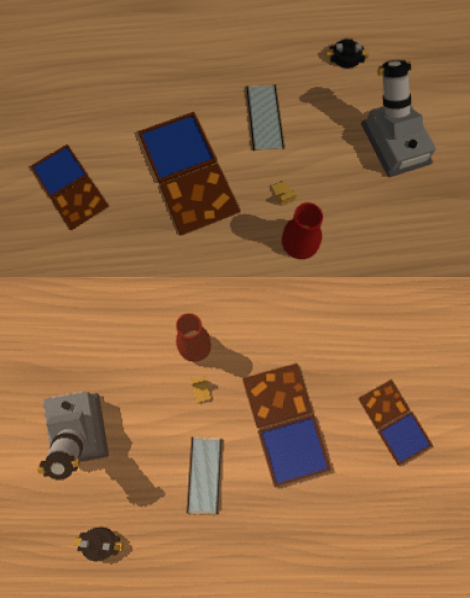

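View pics/top0.png

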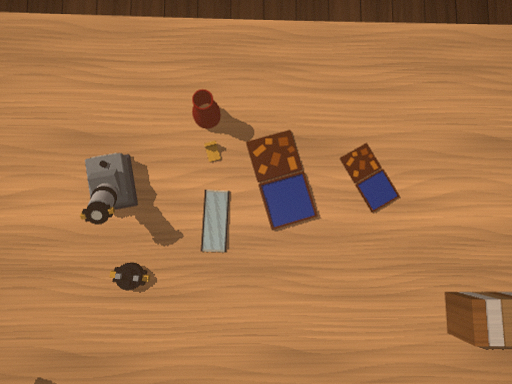

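```bash
cat >h.py <<'E'
from rig import manip
import cv2,numpy as np
from scipy.spatial.transform import Rotation as R
def ray(c,px):
    Rm=cv2.Rodrigues(c["rvec"])[0]
    u=cv2.undistortPoints(np.array(px,float).reshape(-1,1,2),c["K"],c["dist"])[:,0]
    d=np.c_[u,np.ones(len(u))]@Rm
    return -Rm.T@c["tvec"],d/np.linalg.norm(d,axis=1,keepdims=True)
def onz(c,px,z):
    o,d=ray(c,px);return o+d*((z-o[2])/d[:,2])[:,None]
def tri(obs):
    A=0;b=0
    for c,p in obs:
        o,d=ray(c,p);P=np.eye(3)-np.outer(d[0],d[0]);A=A+P;b=b+P@o
    x=np.linalg.solve(A,b)
    return x,[np.linalg.norm((np.eye(3)-np.outer(ray(c,p)[1][0],ray(c,p)[1][0]))@(x-ray(c,p)[0])) for c,p in obs]
def proj(c,P): return cv2.projectPoints(np.array(P,float).reshape(-1,1,3),c["rvec"],c["tvec"],c["K"],c["dist"])[0][:,0]
def quat(q): return R.from_quat(np.r_[q[1:],q[0]])
E
python3 - <<'E'
from h import *
for n in("top","scene"):
    c=manip.camera_info(n);im=cv2.imread(f"pics/{n}0.png")
    b,g,r=[im[...,i].astype(int) for i in range(3)]
    m=((b>g+30)&(b>r+30)).astype(np.uint8)
    k,l,st,ce=cv2.connectedComponentsWithStats(m)
    for i in range(1,k):
        if st[i,4]<150: continue
        pts=np.argwhere(l==i)[:,::-1].astype(float)
        w=onz(c,pts,.006)[:,:2].astype(np.float32)
        print(n,"blue",cv2.minAreaRect(w*1000))
    for t in("lens_case","panorama_slide","lamp_chimney","slide_stop"):
        for d in manip.masks_of(t,n)[:2]:
            if d["p"]<.5: continue
            w=onz(c,np.argwhere(d["pixels"])[:,::-1].astype(float),.005)[:,:2].astype(np.float32)
            print(n,t,cv2.minAreaRect(w*1000))
    print(n,'cam',ray(c,[[0,0]])[0])
    x0,y0,x1,y1=(70,150,160,300) if n=="top" else (320,110,430,240)
    cv2.imwrite(f"pics/{n}z.png",cv2.resize(im[y0:y1,x0:x1],None,fx=4,fy=4,interpolation=3))
a=cv2.imread("pics/topz.png");b=cv2.imread("pics/scenez.png")
h=max(a.shape[0],b.shape[0]);pad=lambda i:cv2.copyMakeBorder(i,0,h-i.shape[0],0,0,0)
cv2.imwrite("pics/z.png",np.hstack([pad(a),pad(b)]));print(a.shape,b.shape)
E
```

```text
top blue ((575.352783203125, -384.8016662597656), (67.25212860107422, 65.72222137451172), 29.654006958007812)
top blue ((551.1513671875, -174.09934997558594), (97.85472869873047, 97.45780181884766), 16.512678146362305)
top lens_case ((606.7750244140625, -365.52587890625), (150.65904235839844, 80.79271697998047), 30.358154296875)
top lens_case ((599.5204467773438, -158.0052947998047), (216.6769256591797, 115.8930892944336), 16.881616592407227)
top panorama_slide ((503.08197021484375, -6.966175079345703), (57.38616180419922, 138.6327667236328), 87.0528564453125)
top lamp_chimney ((766.8199462890625, 19.29648208618164), (90.06555938720703, 60.943851470947266), 0.6880161166191101)
top slide_stop ((664.168701171875, 2.435220718383789), (45.596004486083984, 27.713157653808594), 15.629722595214844)
top cam [ 0.47498038 -0.06235233  0.86381999]
scene blue ((551.3607788085938, -173.53659057617188), (96.44851684570312, 97.24360656738281), 16.524547576904297)
scene blue ((577.146240234375, -384.1793212890625), (65.60977172851562, 67.86581420898438), 29.298301696777344)
scene lens_case ((600.86279296875, -157.099853515625), (219.76242065429688, 112.7745590209961), 16.583044052124023)
scene lens_case ((608.8336181640625, -365.98095703125), (152.40565490722656, 78.8376693725586), 30.327043533325195)
scene panorama_slide ((506.4302062988281, -6.057182312011719), (57.81702423095703, 142.60096740722656), 86.9958724975586)
scene lamp_chimney ((735.6370239257812, 26.18286895751953), (65.56784057617188, 105.52009582519531), 54.82999801635742)
scene slide_stop ((663.50048828125, 2.8720874786376953), (39.23267364501953, 30.03529930114746), 21.162839889526367)
scene cam [ 1.07404308 -0.14569194  0.91957522]
(600, 360, 3) (520, 440, 3)
```

View pics/z.png

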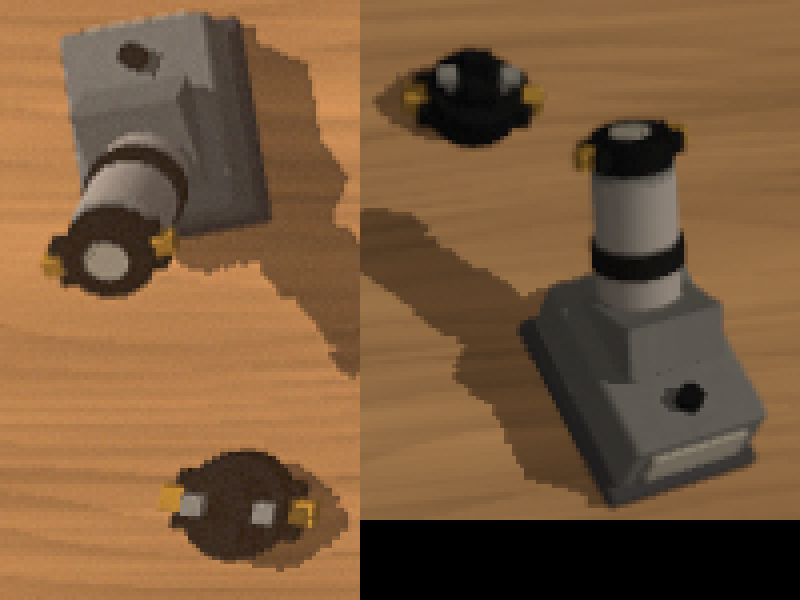

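```bash
python3 - <<'E'
from h import *
T=manip.camera_info("top");S=manip.camera_info("scene")
t=lambda x,y:[[70+x/4-.4,150+y/4-.4]];s=lambda x,y:[[320+(x-360)/4-.4,110+y/4-.4]]
D,e=tri([(T,t(106,261)),(S,s(629,131))]);print("dot",D,e)
L,e=tri([(T,t(53,265)),(S,s(680,137))]);print("L",L,e)
Rr,e=tri([(T,t(163,242)),(S,s(587,155))]);print("R",Rr,e,np.linalg.norm(L-Rr))
y=L-Rr;yaw=np.arctan2(-y[0],y[1]);print("yaw",np.degrees(yaw))
# fit viewer pose x,y,yaw: model features in viewer frame
from scipy.optimize import least_squares
a=np.radians(35)
Cz=np.array([-np.sin(a),0,np.cos(a)]);Cy=np.array([0,1,0]);m=np.array([-.06,0,.125])
F=[m+.018*Cz, m+.010*Cz+.028*Cy, m+.010*Cz-.028*Cy]
# box top/foot corners: box 110x80 top .054 ; foot bottom 120x90
F+=[np.array([.07,-.045,0.0]),np.array([.065,.04,.054]),np.array([.065,-.04,.054]),np.array([-.05,-.045,0])]
obs=[(T,t(106,261),0),(S,s(629,131),0),(T,t(53,265),1),(S,s(680,137),1),(T,t(163,242),2),(S,s(587,155),2),
 (S,s(612,506),3),(T,t(61,38),4),(T,t(206,13),5),(S,s(640,468),5),(S,s(760,412),4),(T,t(270,220),6)]
def f(p,full=False):
    r=R.from_euler('z',p[2]).as_matrix();o=[]
    for c,px,i in obs:
        o.append(proj(c,[r@F[i]+[p[0],p[1],0]])[0]-px[0])
    return np.array(o) if full else np.ravel(o)
q=least_squares(f,[.5,.25,yaw],loss='soft_l1');print(q.x,np.degrees(q.x[2]));print(f(q.x,True).round(1))
r=R.from_euler('z',q.x[2]).as_matrix();print("mouth",r@m+[q.x[0],q.x[1],0],"dotmodel",r@F[0]+[q.x[0],q.x[1],0])
E
```

```text
dot [0.50936424 0.20836711 0.13848883] [np.float64(3.8693214166102825e-05), np.float64(3.8693214166109696e-05)]
L [0.50805005 0.23837944 0.1272258 ] [np.float64(0.000923488420120517), np.float64(0.000923488420120621)]
R [0.51874346 0.18419537 0.13381548] [np.float64(0.0002390130124571539), np.float64(0.0002390130124572032)] 0.05562091932159781
yaw 11.164047456747964
[0.57845299 0.22190871 0.18914675] 10.83731050459528
[[-0.4 -0. ]
 [ 0.3 -0.4]
 [-1.1 -0.5]
 [-0.2 -1.4]
 [ 1.1 -0.2]
 [-1.1  0.5]
 [-1.5  1. ]
 [-1.7 -0.8]
 [-0.4 -1. ]
 [-1.1 -4. ]
 [ 2.9 -0.3]
 [ 0.7  0.7]]
mouth [0.51952309 0.21062745 0.125     ] dotmodel [0.50938285 0.20868626 0.13974474]
```

```bash
cat >>h.py <<'E'
YAW=np.radians(10.9);MOUTH=np.array([.5195,.2106,.125])
def capR(yaw=None,sgn=1):
    yaw=YAW if yaw is None else yaw
    a=np.radians(35);Rz=R.from_euler('z',yaw).as_matrix()
    cz=Rz@[-np.sin(a),0,np.cos(a)];cy=Rz@[0,1,0];return np.c_[np.cross(cy,cz),cy,cz]
def toolR(C,sgn=1):
    x=sgn*C[:,1];z=-C[:,2];return R.from_matrix(np.c_[x,np.cross(z,x),z])
def plan(P,Q,n):
    s=manip.get_state();p=s["position"];q=quat(s["ee_rot"]);rv=(q.inv()*Q).as_rotvec()
    print("err tool mm",(q.inv().apply(P-p)*1000).round(1),"rot deg",np.degrees(rv).round(2),"F",s["contact_force"].round(1),"w",s["width"].round(4),"t",round(s["clock"],2),"q",s["qpos"].round(2))
    for i in range(n):
        qi=q*R.from_rotvec(rv*i/n)
        print((qi.inv().apply(P-p)/n).round(4).tolist(),np.degrees(rv/n).round(2).tolist()) if n else 0
E
python3 - <<'E'
from h import *
C=capR();plan(MOUTH+C[:,2]*.12,toolR(C),12)
E
```

```text
Traceback (most recent call last):
  File "h.py", line 28, in plan
    print("err tool mm",(q.inv().apply(P-p)*1000).round(1),"rot deg",np.degrees(rv).round(2),"F",s["contact_force"].round(1),"w",s["width"].round(4),"t",round(s["clock"],2),"q",s["qpos"].round(2))
                                                                                                                                 ^^^^^^^^^^^^^^^^
AttributeError: 'float' object has no attribute 'round'
```

```bash
sed -i 's/s\["width"\].round(4)/round(s["width"],4)/' h.py; python3 - <<'E'
from h import *
C=capR();plan(MOUTH+C[:,2]*.12,toolR(C),12)
E
```

```text
err tool mm [-211.8  333.6   33. ] rot deg [-33.91  10.6  -33.62] F [-0.2  0.   1.1] w 0.0851 t 1.3 q [ 1.03  0.28  1.5   0.    1.36 -0.12]
[-0.0176, 0.0278, 0.0027] [-2.83, 0.88, -2.8]
[-0.019, 0.0267, 0.0038] [-2.83, 0.88, -2.8]
[-0.0204, 0.0256, 0.0048] [-2.83, 0.88, -2.8]
[-0.0217, 0.0243, 0.0057] [-2.83, 0.88, -2.8]
[-0.0229, 0.0229, 0.0065] [-2.83, 0.88, -2.8]
[-0.0241, 0.0214, 0.0073] [-2.83, 0.88, -2.8]
[-0.0252, 0.0198, 0.0079] [-2.83, 0.88, -2.8]
[-0.0263, 0.0181, 0.0084] [-2.83, 0.88, -2.8]
[-0.0273, 0.0164, 0.0089] [-2.83, 0.88, -2.8]
[-0.0282, 0.0146, 0.0092] [-2.83, 0.88, -2.8]
[-0.029, 0.0128, 0.0094] [-2.83, 0.88, -2.8]
[-0.0297, 0.0108, 0.0096] [-2.83, 0.88, -2.8]
```

Emit:
send_rows(plan=[{"linear": [-0.0176,0.0278,0.0027],"delta_rot": [-2.83,0.88,-2.8],"fingers": 0.085},{"linear": [-0.019,0.0267,0.0038],"delta_rot": [-2.83,0.88,-2.8],"fingers": 0.085},{"linear": [-0.0204,0.0256,0.0048],"delta_rot": [-2.83,0.88,-2.8],"fingers": 0.085},{"linear": [-0.0217,0.0243,0.0057],"delta_rot": [-2.83,0.88,-2.8],"fingers": 0.085},{"linear": [-0.0229,0.0229,0.0065],"delta_rot": [-2.83,0.88,-2.8],"fingers": 0.085},{"linear": [-0.0241,0.0214,0.0073],"delta_rot": [-2.83,0.88,-2.8],"fingers": 0.085},{"linear": [-0.0252,0.0198,0.0079],"delta_rot": [-2.83,0.88,-2.8],"fingers": 0.085},{"linear": [-0.0263,0.0181,0.0084],"delta_rot": [-2.83,0.88,-2.8],"fingers": 0.085},{"linear": [-0.0273,0.0164,0.0089],"delta_rot": [-2.83,0.88,-2.8],"fingers": 0.085},{"linear": [-0.0282,0.0146,0.0092],"delta_rot": [-2.83,0.88,-2.8],"fingers": 0.085},{"linear": [-0.029,0.0128,0.0094],"delta_rot": [-2.83,0.88,-2.8],"fingers": 0.085},{"linear": [-0.0297,0.0108,0.0096],"delta_rot": [-2.83,0.88,-2.8],"fingers": 0.085}])

```text
clock: 2.3
position: [0.4575, 0.2058, 0.2272]
ee_rot: [0.193, 0.596, 0.741, 0.24]
contact_force: [-0.3, 1.2, -1.6]
width: 0.0851
```

```bash
python3 - <<'E'
from h import *
C=capR();plan(MOUTH+C[:,2]*.12,toolR(C),3)
E
```

```text
err tool mm [-6.8 -8.1 -1. ] rot deg [ 0.83 -0.86  1.2 ] F [-0.3  1.2 -1.6] w 0.0851 t 2.3 q [ 0.33 -0.05  2.15 -0.16  0.43 -1.33]
[-0.0023, -0.0027, -0.0003] [0.28, -0.29, 0.4]
[-0.0023, -0.0027, -0.0003] [0.28, -0.29, 0.4]
[-0.0023, -0.0027, -0.0003] [0.28, -0.29, 0.4]
```

Emit:
send_rows(plan=[{"linear": [-0.0068,-0.0081,-0.001],"delta_rot": [0.83,-0.86,1.2],"fingers": 0.085},{"linear": [0,0,0],"delta_rot": [0,0,0],"fingers": 0.085}])

```text
clock: 2.47
position: [0.4519, 0.1918, 0.2219]
ee_rot: [0.193, 0.61, 0.734, 0.23]
contact_force: [-0.8, -1.4, -0.3]
width: 0.0852
```

```bash
python3 - <<'E'
from h import *
C=capR();plan(MOUTH+C[:,2]*.12,toolR(C),1)
c=manip.camera_info("wrist");im=manip.get_image("wrist")[...,::-1].copy()
print(c["tvec"],c["K"][0,0],ray(c,[[256,192]]))
for t in("cap","button_left_face","button_right_face"):print(t,[(round(d["p"],2),np.round(d["extent"]).tolist()) for d in manip.find_in(t,"wrist")])
M=MOUTH
pts=[M,M+.018*C[:,2]]+[M+.010*C[:,2]+s*.031*C[:,1] for s in(1,-1)];p=proj(c,pts);print(p.round(1))
cv2.imwrite("pics/w1raw.png",im)
for q in p[1:]:cv2.drawMarker(im,tuple(int(v) for v in q.round()),(0,255,0),0,8)
cv2.imwrite("pics/w1.png",cv2.resize(im,(768,576)))
E
```

```text
err tool mm [ 5.7  1.7 -0.5] rot deg [-0.09  0.33 -0.28] F [-0.8 -1.4 -0.3] w 0.0852 t 2.47 q [ 0.31 -0.06  2.16 -0.18  0.44 -1.31]
[0.0057, 0.0017, -0.0005] [-0.09, 0.33, -0.28]
[-0.10610856 -0.44527174 -0.09331986] 275.6508572132855 (array([0.33199053, 0.17013498, 0.28119553]), array([[ 0.76201657,  0.14021859, -0.63219418]]))
cap [(0.86, [228.0, 0.0, 293.0, 13.0]), (0.74, [227.0, 173.0, 303.0, 221.0])]
button_left_face [(0.71, [289.0, 189.0, 301.0, 206.0]), (0.4, [0.0, 115.0, 55.0, 185.0])]
button_right_face []
[[262.5 192.2]
 [262.9 198.1]
 [298.7 195.3]
 [226.8 195.5]]
```

View pics/w1.png

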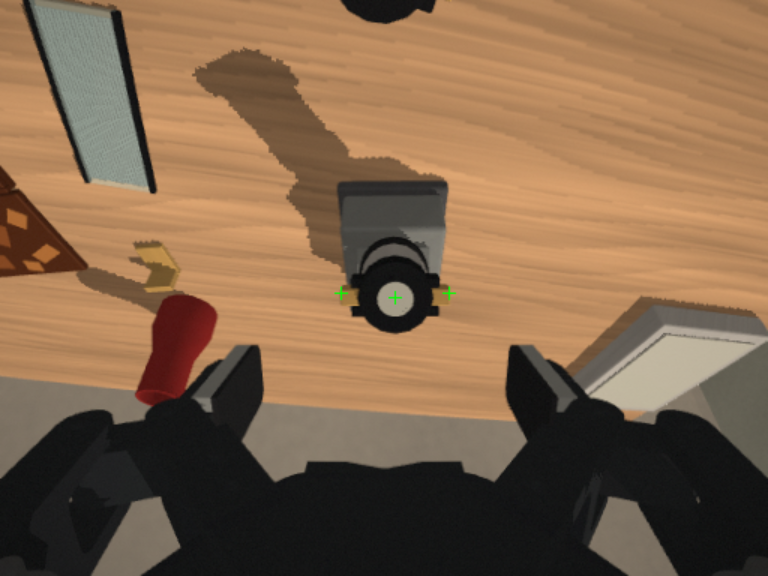

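Emit:
send_rows(plan=[{"linear": [0.0057,0.0017,0.0],"delta_rot": [0,0.33,-0.28],"fingers": 0.085},{"linear": [0,0,0],"delta_rot": [0,0,0],"fingers": 0.085},{"linear": [0,0,0.015],"delta_rot": [0,0,0],"fingers": 0.085},{"linear": [0,0,0.015],"delta_rot": [0,0,0],"fingers": 0.085},{"linear": [0,0,0.015],"delta_rot": [0,0,0],"fingers": 0.085},{"linear": [0,0,0.01],"delta_rot": [0,0,0],"fingers": 0.085},{"linear": [0,0,0],"delta_rot": [0,0,0],"fingers": 0.085},{"linear": [0,0,0],"delta_rot": [0,0,0],"fingers": 0.085}])

```text
clock: 3.33
position: [0.4877, 0.2183, 0.1824]
ee_rot: [0.191, 0.598, 0.741, 0.239]
contact_force: [0.2, -0.3, 0.4]
width: 0.0849
```

```bash
python3 - <<'E'
from h import *
C=capR();plan(MOUTH+C[:,2]*.019,toolR(C),1)
E
```

```text
err tool mm [-14.1  -9.3  44.8] rot deg [ 0.66 -0.89  0.98] F [ 0.2 -0.3  0.4] w 0.0849 t 3.33 q [ 0.33  0.07  2.17 -0.24  0.3  -1.25]
[-0.0141, -0.0093, 0.0448] [0.66, -0.89, 0.98]
```

Emit:
send_rows(plan=[{"linear": [-0.007,-0.0045,0],"delta_rot": [0.33,-0.45,0.5],"fingers": 0.085}])

```text
clock: 3.42
position: [0.4862, 0.2119, 0.1806]
ee_rot: [0.192, 0.602, 0.738, 0.236]
contact_force: [0.2, 0.1, 0.1]
width: 0.0849
```

Emit:
send_rows(plan=[{"linear": [0,0,0],"delta_rot": [0,0,0],"fingers": 0.085}])

```text
clock: 3.5
position: [0.4852, 0.2114, 0.1802]
ee_rot: [0.191, 0.602, 0.738, 0.236]
contact_force: [-0.5, 0.1, 0.3]
width: 0.0851
```

Emit:
send_rows(plan=[{"linear": [0,0,0],"delta_rot": [0,0,0],"fingers": 0.085}])

```text
clock: 3.58
position: [0.4851, 0.2115, 0.1808]
ee_rot: [0.191, 0.602, 0.738, 0.236]
contact_force: [0.5, 0.8, -0.8]
width: 0.0846
```

```bash
python3 - <<'E'
from h import *
C=capR();plan(MOUTH+C[:,2]*.019,toolR(C),1)
E
```

```text
err tool mm [-7.7 -4.9 45.9] rot deg [ 0.38 -0.5   0.55] F [ 0.5  0.8 -0.8] w 0.0846 t 3.58 q [ 0.32  0.06  2.18 -0.24  0.3  -1.25]
[-0.0077, -0.0049, 0.0459] [0.38, -0.5, 0.55]
```

Emit:
send_rows(plan=[{"linear": [-0.0075,-0.005,0],"delta_rot": [0.38,-0.5,0.55],"fingers": 0.085},{"linear": [0,0,0],"delta_rot": [0,0,0],"fingers": 0.085}])

```text
clock: 3.75
position: [0.4821, 0.2027, 0.1786]
ee_rot: [0.192, 0.607, 0.735, 0.232]
contact_force: [-0.3, 0.3, 0.9]
width: 0.0849
```

Emit:
send_rows(plan=[{"linear": [0,0,0.01],"delta_rot": [0,0,0],"fingers": 0.085},{"linear": [0,0,0],"delta_rot": [0,0,0],"fingers": 0.085}])

```text
clock: 3.92
position: [0.4882, 0.2033, 0.1711]
ee_rot: [0.193, 0.608, 0.734, 0.233]
contact_force: [-0.4, -0.1, -0.4]
width: 0.0853
```

```bash
python3 - <<'E'
from h import *
C=capR();plan(MOUTH+C[:,2]*.019,toolR(C),1)
E
```

```text
err tool mm [ 1.2 -0.2 37.2] rot deg [ 0.19  0.05 -0.09] F [-0.4 -0.1 -0.4] w 0.0853 t 3.92 q [ 0.31  0.08  2.19 -0.25  0.27 -1.23]
[0.0012, -0.0002, 0.0372] [0.19, 0.05, -0.09]
```

Emit:
send_rows(plan=[{"linear": [0.001,0,0.009],"delta_rot": [0,0,0],"fingers": 0.085},{"linear": [0,0,0],"delta_rot": [0,0,0],"fingers": 0.085},{"linear": [0,0,0.009],"delta_rot": [0,0,0],"fingers": 0.085},{"linear": [0,0,0],"delta_rot": [0,0,0],"fingers": 0.085}])

```text
clock: 4.25
position: [0.4993, 0.2061, 0.1554]
ee_rot: [0.193, 0.608, 0.734, 0.233]
contact_force: [-0.3, -0.7, 0.2]
width: 0.0849
```

```bash
python3 - <<'E'
from h import *
C=capR();plan(MOUTH+C[:,2]*.019,toolR(C),1)
c=manip.camera_info("wrist");im=manip.get_image("wrist")[...,::-1].copy()
M=MOUTH
p=proj(c,[M,M+.018*C[:,2]]+[M+.010*C[:,2]+s*.031*C[:,1] for s in(1,-1)]);print(p.round(1))
for q in p[1:]:cv2.drawMarker(im,tuple(int(v) for v in q.round()),(0,255,0),0,6)
cv2.imwrite("pics/w2.png",cv2.resize(im[120:320,130:390],(780,600),interpolation=3))
E
```

```text
err tool mm [ 0.6 -0.6 17.8] rot deg [ 0.22  0.06 -0.12] F [-0.3 -0.7  0.2] w 0.0849 t 4.25 q [ 0.31  0.12  2.2  -0.3   0.23 -1.18]
[0.0006, -0.0006, 0.0178] [0.22, 0.06, -0.12]
[[256.2 225.6]
 [256.2 238.7]
 [310.4 232.4]
 [202.1 232.5]]
```

View pics/w2.png

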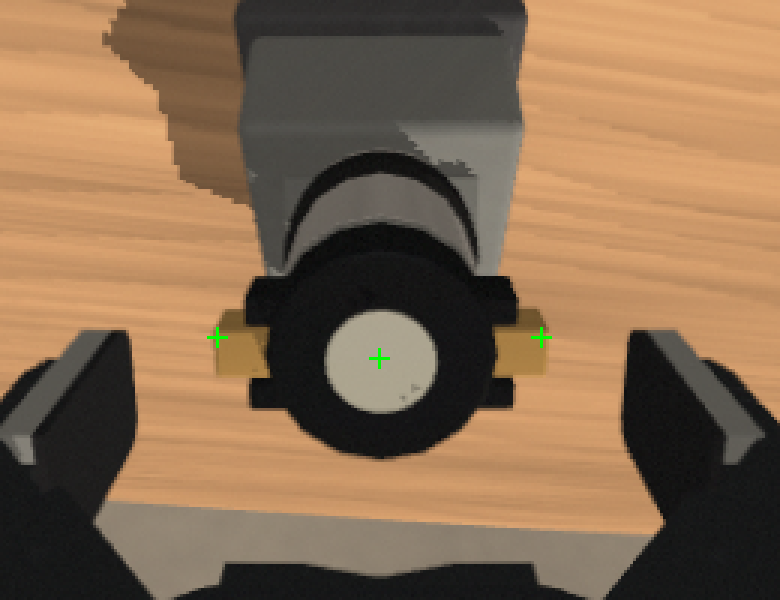

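```bash
python3 - <<'E'
from h import *
s=manip.get_state();q=quat(s["ee_rot"]);c=manip.camera_info("wrist")
for z in range(0,30,4):
    print(z,(proj(c,[s["position"]+q.apply([sx*.0425,y,z/1000]) for sx in(-1,1) for y in(.011,-.011)])).round(1).tolist())
E
```

```text
0 [[168.9, 276.3], [164.7, 235.4], [341.2, 276.4], [345.4, 235.5]]
4 [[171.3, 271.9], [167.3, 231.9], [338.9, 272.0], [342.9, 232.0]]
8 [[173.5, 267.7], [169.8, 228.6], [336.7, 267.8], [340.4, 228.7]]
12 [[175.6, 263.7], [172.1, 225.5], [334.7, 263.8], [338.2, 225.6]]
16 [[177.6, 259.9], [174.3, 222.5], [332.7, 260.0], [336.0, 222.6]]
20 [[179.5, 256.3], [176.4, 219.7], [330.8, 256.3], [333.9, 219.8]]
24 [[181.4, 252.8], [178.4, 217.0], [329.0, 252.9], [332.0, 217.1]]
28 [[183.1, 249.5], [180.3, 214.5], [327.3, 249.6], [330.1, 214.6]]
```

Emit:
send_rows(plan=[{"linear": [0.001,0,0.008],"delta_rot": [0.2,0,0],"fingers": 0.085},{"linear": [0,0,0],"delta_rot": [0,0,0],"fingers": 0.085},{"linear": [0,0,0.008],"delta_rot": [0,0,0],"fingers": 0.085},{"linear": [0,0,0],"delta_rot": [0,0,0],"fingers": 0.085}])

```text
clock: 4.63
position: [0.5089, 0.2092, 0.1423]
ee_rot: [0.192, 0.608, 0.735, 0.232]
contact_force: [0.3, 0.5, -0.1]
width: 0.0853
```

```bash
python3 - <<'E'
from h import *
C=capR();plan(MOUTH+C[:,2]*.014+C[:,1]*.0004+C[:,0]*.0005,toolR(C),1)
E
```

```text
err tool mm [-0.3 -0.7  6.3] rot deg [ 0.06  0.05 -0.11] F [ 0.3  0.5 -0.1] w 0.0853 t 4.63 q [ 0.3   0.15  2.19 -0.35  0.19 -1.13]
[-0.0003, -0.0007, 0.0063] [0.06, 0.05, -0.11]
```

Emit:
send_rows(plan=[{"linear": [-0.0003,-0.0007,0.006],"delta_rot": [0,0,0],"fingers": 0.085},{"linear": [0,0,0],"delta_rot": [0,0,0],"fingers": 0.068},{"linear": [0,0,0],"delta_rot": [0,0,0],"fingers": 0.068}], force=22)

```text
clock: 4.88
position: [0.5118, 0.2096, 0.1371]
ee_rot: [0.192, 0.608, 0.735, 0.232]
contact_force: [0.2, 0.1, -0.8]
width: 0.068
```

```bash
python3 - <<'E'
from h import *
C=capR();plan(MOUTH+C[:,2]*.014+C[:,1]*.0004+C[:,0]*.0005,toolR(C),1)
E
```

```text
err tool mm [-0.1 -0.1  0.4] rot deg [ 0.06  0.04 -0.06] F [ 0.2  0.1 -0.8] w 0.068 t 4.88 q [ 0.3   0.17  2.2  -0.37  0.18 -1.11]
[-0.0001, -0.0001, 0.0004] [0.06, 0.04, -0.06]
```

Well aligned. Close to the pinch, in small steps.

Emit:
send_rows(plan=[{"linear": [0,0,0],"delta_rot": [0,0,0],"fingers": 0.06},{"linear": [0,0,0],"delta_rot": [0,0,0],"fingers": 0.055},{"linear": [0,0,0],"delta_rot": [0,0,0],"fingers": 0.05},{"linear": [0,0,0],"delta_rot": [0,0,0],"fingers": 0.045},{"linear": [0,0,0],"delta_rot": [0,0,0],"fingers": 0.045}], force=22)

```text
clock: 5.3
position: [0.5108, 0.2093, 0.1386]
ee_rot: [0.192, 0.608, 0.735, 0.232]
contact_force: [-0.1, 0.4, -0.0]
width: 0.0496
```

```bash
python3 - <<'E'
from h import *
C=capR();plan(MOUTH+C[:,2]*.014+C[:,1]*.0004+C[:,0]*.0005,toolR(C),1)
c=manip.camera_info("wrist");im=manip.get_image("wrist")[...,::-1].copy()
cv2.imwrite("pics/w3.png",cv2.resize(im[150:350,130:390],(780,600),interpolation=3))
E
```

```text
err tool mm [ 0.1 -0.1  2.2] rot deg [ 0.12  0.06 -0.05] F [-0.1  0.4 -0. ] w 0.0496 t 5.3 q [ 0.3   0.16  2.2  -0.37  0.18 -1.11]
[0.0001, -0.0001, 0.0022] [0.12, 0.06, -0.05]
```

View pics/w3.png

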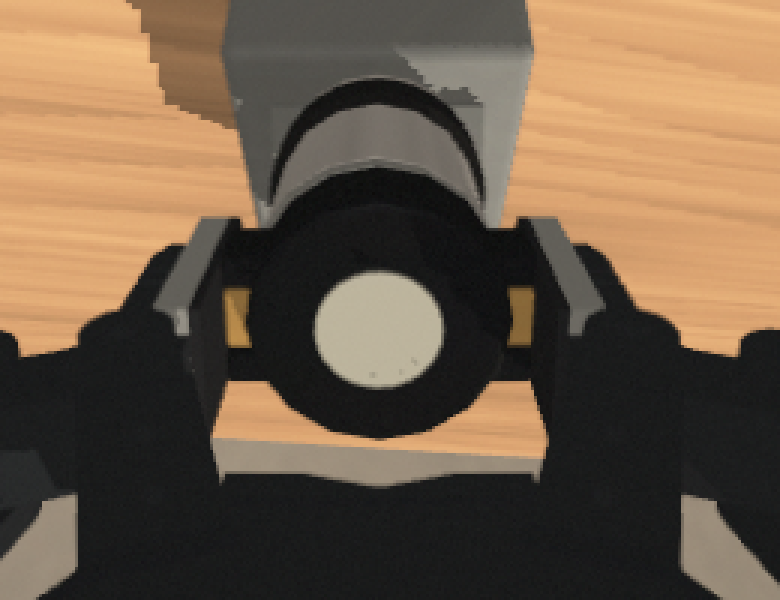

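Emit:
send_rows(plan=[{"linear": [0,0,-0.005],"delta_rot": [0,0,0],"fingers": 0.045},{"linear": [0,0,-0.005],"delta_rot": [0,0,0],"fingers": 0.045}])

```text
clock: 5.52
position: [0.5048, 0.2081, 0.1462]
ee_rot: [0.192, 0.608, 0.735, 0.232]
contact_force: [0.1, -0.5, -0.9]
width: 0.0496
```

Emit:
send_rows(plan=[{"linear": [0,0,-0.006],"delta_rot": [0,0,0],"fingers": 0.045},{"linear": [0,0,-0.006],"delta_rot": [0,0,0],"fingers": 0.045},{"linear": [0,0,0],"delta_rot": [0,0,0],"fingers": 0.045}])

```text
clock: 5.77
position: [0.4969, 0.2067, 0.1577]
ee_rot: [0.192, 0.608, 0.735, 0.232]
contact_force: [0.3, 0.2, 0.4]
width: 0.0497
```

```bash
python3 - <<'E'
from h import *
C=capR();plan(MOUTH+C[:,2]*.07+C[:,1]*.0004+C[:,0]*.0005,toolR(C),1)
E
```

```text
err tool mm [ -0.1   0.6 -30. ] rot deg [ 0.03  0.05 -0.05] F [0.3 0.2 0.4] w 0.0497 t 5.77 q [ 0.31  0.11  2.19 -0.29  0.24 -1.19]
[-0.0001, 0.0006, -0.03] [0.03, 0.05, -0.05]
```

Emit:
send_rows(plan=[{"linear": [0,0,-0.015],"delta_rot": [0,0,0],"fingers": 0.045},{"linear": [0,0,-0.02],"delta_rot": [0,0,0],"fingers": 0.045},{"linear": [0,0,-0.02],"delta_rot": [0,0,0],"fingers": 0.045},{"linear": [0,0,-0.02],"delta_rot": [0,0,0],"fingers": 0.045},{"linear": [0,0,0],"delta_rot": [0,0,0],"fingers": 0.045}])

```text
clock: 6.18
position: [0.452, 0.1983, 0.2215]
ee_rot: [0.191, 0.608, 0.735, 0.231]
contact_force: [0.2, 0.1, 0.2]
width: 0.0494
```

```bash
cat >>h.py <<'E'
def downR(deg):
    a=np.radians(deg);x=np.array([np.cos(a),np.sin(a),0]);z=np.array([0,0,-1.]);return R.from_matrix(np.c_[x,np.cross(z,x),z])
CASE=np.array([.5513,-.1738,0])
E
python3 - <<'E'
from h import *
plan(CASE+[0,0,.16],downR(61.6),20)
E
```

```text
err tool mm [-384.2  -12.4   66. ] rot deg [ 33.52 -11.99  37.98] F [0.2 0.1 0.2] w 0.0494 t 6.18 q [ 0.33 -0.05  2.16 -0.18  0.44 -1.29]
[-0.0192, -0.0006, 0.0033] [1.68, -0.6, 1.9]
[-0.0192, 0.0001, 0.0035] [1.68, -0.6, 1.9]
[-0.0191, 0.0009, 0.0037] [1.68, -0.6, 1.9]
[-0.019, 0.0016, 0.0039] [1.68, -0.6, 1.9]
[-0.0189, 0.0023, 0.004] [1.68, -0.6, 1.9]
[-0.0188, 0.0031, 0.0041] [1.68, -0.6, 1.9]
[-0.0186, 0.0038, 0.0042] [1.68, -0.6, 1.9]
[-0.0185, 0.0046, 0.0043] [1.68, -0.6, 1.9]
[-0.0183, 0.0053, 0.0043] [1.68, -0.6, 1.9]
[-0.018, 0.006, 0.0044] [1.68, -0.6, 1.9]
[-0.0178, 0.0068, 0.0044] [1.68, -0.6, 1.9]
[-0.0175, 0.0075, 0.0043] [1.68, -0.6, 1.9]
[-0.0172, 0.0082, 0.0043] [1.68, -0.6, 1.9]
[-0.0169, 0.0089, 0.0042] [1.68, -0.6, 1.9]
[-0.0165, 0.0095, 0.0041] [1.68, -0.6, 1.9]
[-0.0161, 0.0102, 0.004] [1.68, -0.6, 1.9]
[-0.0157, 0.0108, 0.0039] [1.68, -0.6, 1.9]
[-0.0153, 0.0115, 0.0037] [1.68, -0.6, 1.9]
[-0.0149, 0.0121, 0.0035] [1.68, -0.6, 1.9]
[-0.0145, 0.0127, 0.0033] [1.68, -0.6, 1.9]
```

Emit:
send_rows(plan=[{"linear": [-0.012,0,0.002],"delta_rot": [1.0,-0.4,1.2],"fingers": 0.045},{"linear": [-0.0192,0,0.0035],"delta_rot": [1.68,-0.6,1.9],"fingers": 0.045},{"linear": [-0.0191,0.0009,0.0037],"delta_rot": [1.68,-0.6,1.9],"fingers": 0.045},{"linear": [-0.019,0.0016,0.0039],"delta_rot": [1.68,-0.6,1.9],"fingers": 0.045},{"linear": [-0.0189,0.0023,0.004],"delta_rot": [1.68,-0.6,1.9],"fingers": 0.045},{"linear": [-0.0188,0.0031,0.0041],"delta_rot": [1.68,-0.6,1.9],"fingers": 0.045},{"linear": [-0.0186,0.0038,0.0042],"delta_rot": [1.68,-0.6,1.9],"fingers": 0.045},{"linear": [-0.0185,0.0046,0.0043],"delta_rot": [1.68,-0.6,1.9],"fingers": 0.045},{"linear": [-0.0183,0.0053,0.0043],"delta_rot": [1.68,-0.6,1.9],"fingers": 0.045},{"linear": [-0.018,0.006,0.0044],"delta_rot": [1.68,-0.6,1.9],"fingers": 0.045},{"linear": [-0.0178,0.0068,0.0044],"delta_rot": [1.68,-0.6,1.9],"fingers": 0.045},{"linear": [-0.01,0.004,0.002],"delta_rot": [1.0,-0.4,1.0],"fingers": 0.045}])

```text
clock: 7.18
position: [0.5117, -0.0186, 0.181]
ee_rot: [0.082, 0.773, 0.622, 0.099]
contact_force: [0.7, -0.1, -0.6]
width: 0.0494
```

```bash
python3 - <<'E'
from h import *
plan(CASE+[0,0,.12],downR(61.6),10)
E
```

```text
err tool mm [-146.5   55.3   69.5] rot deg [13.96 -5.   15.93] F [ 0.7 -0.1 -0.6] w 0.0494 t 7.18 q [-0.21  0.12  1.94  0.07  0.83 -1.6 ]
[-0.0147, 0.0055, 0.007] [1.4, -0.5, 1.59]
[-0.0144, 0.0061, 0.0069] [1.4, -0.5, 1.59]
[-0.0142, 0.0067, 0.0069] [1.4, -0.5, 1.59]
[-0.0139, 0.0072, 0.0069] [1.4, -0.5, 1.59]
[-0.0137, 0.0078, 0.0068] [1.4, -0.5, 1.59]
[-0.0134, 0.0083, 0.0067] [1.4, -0.5, 1.59]
[-0.0131, 0.0089, 0.0066] [1.4, -0.5, 1.59]
[-0.0128, 0.0094, 0.0065] [1.4, -0.5, 1.59]
[-0.0125, 0.0099, 0.0064] [1.4, -0.5, 1.59]
[-0.0121, 0.0104, 0.0063] [1.4, -0.5, 1.59]
```

Emit:
send_rows(plan=[{"linear": [-0.0147,0.0055,0.007],"delta_rot": [1.4,-0.5,1.59],"fingers": 0.045},{"linear": [-0.0144,0.0061,0.0069],"delta_rot": [1.4,-0.5,1.59],"fingers": 0.045},{"linear": [-0.0142,0.0067,0.0069],"delta_rot": [1.4,-0.5,1.59],"fingers": 0.045},{"linear": [-0.0139,0.0072,0.0069],"delta_rot": [1.4,-0.5,1.59],"fingers": 0.045},{"linear": [-0.0137,0.0078,0.0068],"delta_rot": [1.4,-0.5,1.59],"fingers": 0.045},{"linear": [-0.0134,0.0083,0.0067],"delta_rot": [1.4,-0.5,1.59],"fingers": 0.045},{"linear": [-0.0131,0.0089,0.0066],"delta_rot": [1.4,-0.5,1.59],"fingers": 0.045},{"linear": [-0.012,0.0085,0.006],"delta_rot": [1.4,-0.5,1.59],"fingers": 0.045},{"linear": [-0.007,0.0055,0.004],"delta_rot": [0.8,-0.3,1.0],"fingers": 0.045},{"linear": [0,0,0],"delta_rot": [0,0,0],"fingers": 0.045},{"linear": [0,0,0],"delta_rot": [0,0,0],"fingers": 0.045}])

```text
clock: 8.1
position: [0.5475, -0.1598, 0.1172]
ee_rot: [0.006, 0.853, 0.521, 0.008]
contact_force: [-0.8, 0.1, -0.4]
width: 0.0496
```

```bash
python3 - <<'E'
from h import *
plan(CASE+[0,0,.10],downR(61.6),2)
E
```

```text
err tool mm [-10.9   9.4  17.3] rot deg [ 1.09 -0.38  1.26] F [-0.8  0.1 -0.4] w 0.0496 t 8.1 q [-0.41  0.37  1.74  0.01  1.02 -1.51]
[-0.0054, 0.0047, 0.0087] [0.55, -0.19, 0.63]
[-0.0054, 0.0049, 0.0086] [0.55, -0.19, 0.63]
```

Emit:
send_rows(plan=[{"linear": [-0.0054,0.0047,0.0085],"delta_rot": [0.55,-0.2,0.6],"fingers": 0.045},{"linear": [-0.005,0.0045,0.0085],"delta_rot": [0.5,-0.2,0.6],"fingers": 0.045},{"linear": [0,0,0],"delta_rot": [0,0,0],"fingers": 0.045},{"linear": [0,0,0],"delta_rot": [0,0,0],"fingers": 0.045}])

```text
clock: 8.43
position: [0.5504, -0.1719, 0.0989]
ee_rot: [-0.0, 0.859, 0.513, -0.0]
contact_force: [0.4, -0.3, -0.5]
width: 0.0493
```

```bash
python3 - <<'E'
from h import *
plan(CASE+[0,0,.04],downR(61.6),3)
a=manip.get_image("wrist")[...,::-1];b=manip.get_image("scene")[...,::-1]
a=cv2.resize(a[100:360,90:430],(500,382));b=cv2.resize(b[110:310,140:340],(290,290),interpolation=3)
b=cv2.copyMakeBorder(b,0,92,0,0,0);cv2.imwrite("pics/p1.png",np.hstack([a,b]))
E
```

```text
err tool mm [-1.2  1.7 58.9] rot deg [-0.07  0.    0.09] F [ 0.4 -0.3 -0.5] w 0.0493 t 8.43 q [-0.42  0.41  1.73  0.    1.01 -1.5 ]
[-0.0004, 0.0006, 0.0196] [-0.02, 0.0, 0.03]
[-0.0004, 0.0006, 0.0196] [-0.02, 0.0, 0.03]
[-0.0004, 0.0006, 0.0196] [-0.02, 0.0, 0.03]
```

View pics/p1.png

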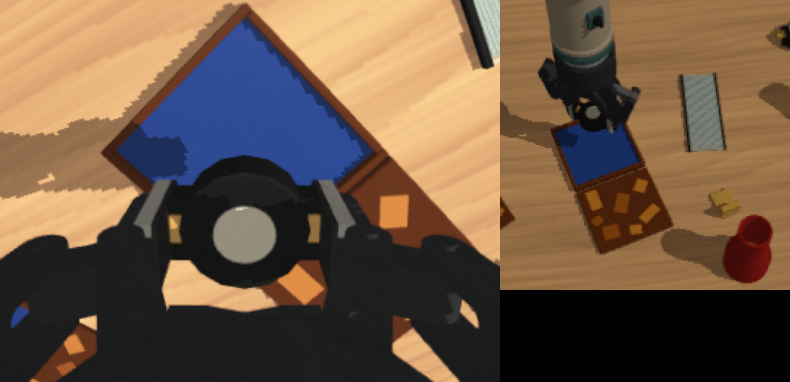

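Emit:
send_rows(plan=[{"linear": [-0.001,0.0015,0.012],"delta_rot": [0,0,0],"fingers": 0.045},{"linear": [0,0,0.014],"delta_rot": [0,0,0],"fingers": 0.045},{"linear": [0,0,0.014],"delta_rot": [0,0,0],"fingers": 0.045},{"linear": [0,0,0.01],"delta_rot": [0,0,0],"fingers": 0.045},{"linear": [0,0,0],"delta_rot": [0,0,0],"fingers": 0.045},{"linear": [0,0,0],"delta_rot": [0,0,0],"fingers": 0.045}])

```text
clock: 9.03
position: [0.5526, -0.1724, 0.0508]
ee_rot: [0.002, 0.858, 0.514, 0.002]
contact_force: [0.7, -0.3, 0.2]
width: 0.0495
```

```bash
python3 - <<'E'
from h import *
plan(CASE+[0,0,.032],downR(61.6),1)
E
```

```text
err tool mm [-1.8 -0.6 18.8] rot deg [ 0.32 -0.06  0.21] F [ 0.7 -0.3  0.2] w 0.0495 t 9.03 q [-0.42  0.46  1.78  0.    0.89 -1.5 ]
[-0.0018, -0.0006, 0.0188] [0.32, -0.06, 0.21]
```

Emit:
send_rows(plan=[{"linear": [-0.0015,-0.0005,0.008],"delta_rot": [0.3,0,0.2],"fingers": 0.045},{"linear": [0,0,0.006],"delta_rot": [0,0,0],"fingers": 0.045},{"linear": [0,0,0],"delta_rot": [0,0,0],"fingers": 0.045}])

```text
clock: 9.28
position: [0.5525, -0.1738, 0.0375]
ee_rot: [0.001, 0.859, 0.512, 0.001]
contact_force: [0.3, 0.3, -0.2]
width: 0.0495
```

Emit:
send_rows(plan=[{"linear": [0,0,0.002],"delta_rot": [0,0,0],"fingers": 0.045},{"linear": [0,0,0],"delta_rot": [0,0,0],"fingers": 0.045}])

```text
clock: 9.45
position: [0.5527, -0.174, 0.0354]
ee_rot: [0.001, 0.859, 0.512, 0.001]
contact_force: [-0.3, 0.8, -1.5]
width: 0.0496
```

Emit:
send_rows(plan=[{"linear": [0,0,0.001],"delta_rot": [0,0,0],"fingers": 0.045},{"linear": [0,0,0],"delta_rot": [0,0,0],"fingers": 0.045}])

```text
clock: 9.62
position: [0.5529, -0.1742, 0.0346]
ee_rot: [0.001, 0.859, 0.512, 0.002]
contact_force: [-1.3, -0.5, -0.4]
width: 0.0491
```

Go on in 1 mm steps until contact shows.

Emit:
send_rows(plan=[{"linear": [0,0,0.001],"delta_rot": [0,0,0],"fingers": 0.045},{"linear": [0,0,0],"delta_rot": [0,0,0],"fingers": 0.045}])

```text
clock: 9.78
position: [0.5532, -0.1743, 0.0339]
ee_rot: [0.002, 0.859, 0.512, 0.002]
contact_force: [0.0, 0.5, -0.3]
width: 0.0498
```

Emit:
send_rows(plan=[{"linear": [0,0,0.001],"delta_rot": [0,0,0],"fingers": 0.045},{"linear": [0,0,0],"delta_rot": [0,0,0],"fingers": 0.045}])

```text
clock: 9.95
position: [0.5534, -0.1743, 0.033]
ee_rot: [0.002, 0.859, 0.512, 0.002]
contact_force: [-0.6, 0.9, -0.7]
width: 0.0493
```

Emit:
send_rows(plan=[{"linear": [0,0,0.0007],"delta_rot": [0,0,0],"fingers": 0.045},{"linear": [0,0,0],"delta_rot": [0,0,0],"fingers": 0.045}])

```text
clock: 10.12
position: [0.5535, -0.1744, 0.0324]
ee_rot: [0.002, 0.859, 0.512, 0.002]
contact_force: [0.4, -0.4, -1.3]
width: 0.0493
```

Emit:
send_rows(plan=[{"linear": [-0.001,0,0.0006],"delta_rot": [0.2,0,0],"fingers": 0.045},{"linear": [0,0,0],"delta_rot": [0,0,0],"fingers": 0.045}])

```text
clock: 10.28
position: [0.5535, -0.1747, 0.0324]
ee_rot: [0.0, 0.859, 0.512, 0.002]
contact_force: [-0.4, 0.3, -2.2]
width: 0.0493
```

Emit:
send_rows(plan=[{"linear": [0,0,0.0006],"delta_rot": [0,0,0],"fingers": 0.045},{"linear": [0,0,0],"delta_rot": [0,0,0],"fingers": 0.045}])

```text
clock: 10.45
position: [0.5536, -0.1749, 0.0323]
ee_rot: [0.001, 0.859, 0.512, 0.002]
contact_force: [-0.3, 0.1, -0.7]
width: 0.0494
```

Emit:
send_rows(plan=[{"linear": [0,0,0.0006],"delta_rot": [0,0,0],"fingers": 0.045},{"linear": [0,0,0],"delta_rot": [0,0,0],"fingers": 0.045}])

```text
clock: 10.62
position: [0.5537, -0.175, 0.0323]
ee_rot: [0.001, 0.859, 0.512, 0.002]
contact_force: [0.1, 0.1, -1.0]
width: 0.0492
```

Emit:
send_rows(plan=[{"linear": [0,0,0.002],"delta_rot": [0,0,0],"fingers": 0.045}])

```text
clock: 10.7
position: [0.5539, -0.1751, 0.032]
ee_rot: [0.001, 0.859, 0.512, 0.002]
contact_force: [-6.1, 3.3, 27.9]
width: 0.0496
```

```bash
python3 - <<'E'
from h import *
plan(CASE+[0,0,.032],downR(61.6),0)
a=manip.get_image("wrist")[...,::-1];b=manip.get_image("scene")[...,::-1]
a=cv2.resize(a[100:360,90:430],(500,382));b=cv2.resize(b[140:240,170:270],(300,300),interpolation=3)
b=cv2.copyMakeBorder(b,0,82,0,0,0);cv2.imwrite("pics/p2.png",np.hstack([a,b]))
E
```

```text
err tool mm [-0.  -2.9 -0. ] rot deg [ 0.25 -0.15 -0.01] F [-6.1  3.3 27.9] w 0.0496 t 10.7 q [-0.43  0.49  1.79  0.    0.85 -1.5 ]
```

View pics/p2.png

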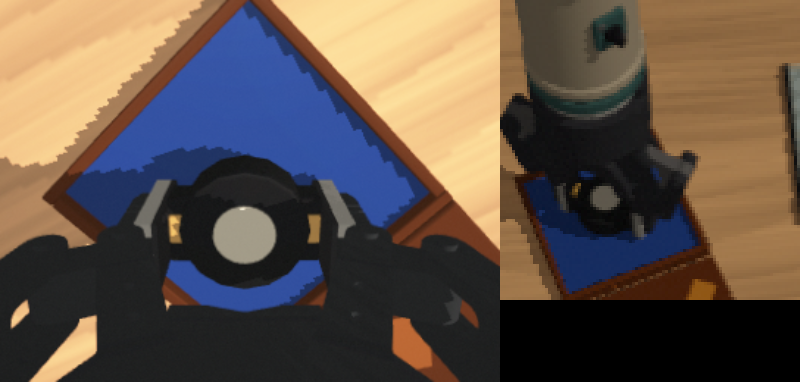

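Emit:
send_rows(plan=[{"linear": [0,0,0],"delta_rot": [0,0,0],"fingers": 0.045},{"linear": [0,0,0.0006],"delta_rot": [0,0,0],"fingers": 0.052},{"linear": [0,0,0.0008],"delta_rot": [0,0,0],"fingers": 0.055},{"linear": [0,0,0.0008],"delta_rot": [0,0,0],"fingers": 0.058},{"linear": [0,0,0.0008],"delta_rot": [0,0,0],"fingers": 0.061},{"linear": [0,0,0.0008],"delta_rot": [0,0,0],"fingers": 0.064}], force=20)

```text
clock: 11.3
position: [0.5541, -0.1758, 0.0279]
ee_rot: [0.002, 0.859, 0.512, 0.002]
contact_force: [0.4, -0.1, 0.2]
width: 0.0638
```

Emit:
send_rows(plan=[{"linear": [0,0,0],"delta_rot": [0,0,0],"fingers": 0.068},{"linear": [0,0,0],"delta_rot": [0,0,0],"fingers": 0.072},{"linear": [0,0,0],"delta_rot": [0,0,0],"fingers": 0.076},{"linear": [0,0,0],"delta_rot": [0,0,0],"fingers": 0.076}])

```text
clock: 11.63
position: [0.5536, -0.1756, 0.0266]
ee_rot: [0.001, 0.859, 0.512, 0.002]
contact_force: [0.4, 0.4, 0.3]
width: 0.0761
```

```bash
python3 - <<'E'
from h import *
plan(CASE+[0,0,.032],downR(61.6),0)
a=manip.get_image("wrist")[...,::-1]
cv2.imwrite("pics/p3.png",cv2.resize(a[100:360,90:430],(600,459)))
E
```

```text
err tool mm [ 0.5 -2.9 -5.4] rot deg [ 0.23 -0.1   0.01] F [0.4 0.4 0.3] w 0.0761 t 11.63 q [-0.43  0.5   1.8   0.    0.84 -1.5 ]
```

View pics/p3.png

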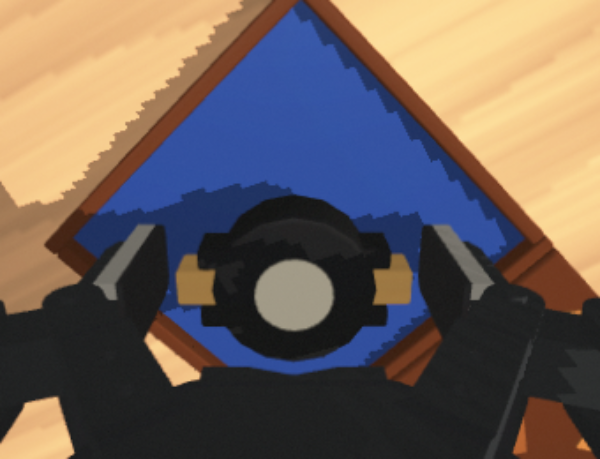

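Emit:
send_rows(plan=[{"linear": [0,0,-0.006],"delta_rot": [0,0,0],"fingers": 0.076},{"linear": [0,0,-0.01],"delta_rot": [0,0,0],"fingers": 0.076},{"linear": [0,0,-0.015],"delta_rot": [0,0,0],"fingers": 0.076},{"linear": [0,0,-0.02],"delta_rot": [0,0,0],"fingers": 0.076},{"linear": [0,0,-0.025],"delta_rot": [0,0,0],"fingers": 0.08},{"linear": [0,0,-0.03],"delta_rot": [0,0,0],"fingers": 0.08},{"linear": [0,0,-0.03],"delta_rot": [0,0,0],"fingers": 0.08},{"linear": [0,0.01,-0.03],"delta_rot": [0,0,0],"fingers": 0.08},{"linear": [0,0,-0.02],"delta_rot": [0,0,0],"fingers": 0.08},{"linear": [0,0,0],"delta_rot": [0,0,0],"fingers": 0.08},{"linear": [0,0,0],"delta_rot": [0,0,0],"fingers": 0.08}])

```text
clock: 12.6
position: [0.5608, -0.1799, 0.2296]
ee_rot: [0.003, 0.859, 0.512, 0.003]
contact_force: [-0.2, 0.5, -0.6]
width: 0.0803
```

```bash
python3 - <<'E'
from h import *
plan(CASE+[0,0,.2],downR(61.6),0)
c=manip.camera_info("wrist");a=manip.get_image("wrist")[...,::-1];b=manip.get_image("scene")[...,::-1]
print("disc/dot expected px",proj(c,[[.5537,-.1755,.0335]]).round(1))
S=manip.camera_info("scene")
for t in("panorama_slide","slide_stop","lamp_chimney"):print(t,[(round(d["p"],2),np.round(d["extent"]).tolist()) for d in manip.find_in(t,"scene")][:2])
a=cv2.resize(a,(432,324));b=cv2.resize(b[100:320,130:430],(432,317));b=cv2.resize(b,(432,276))
cv2.imwrite("pics/p4.png",np.vstack([a,b]))
E
```

```text
err tool mm [  0.8 -11.5  29.5] rot deg [ 0.45 -0.11  0.02] F [-0.2  0.5 -0.6] w 0.0803 t 12.6 q [-0.43  0.31  1.53  0.    1.3  -1.51]
disc/dot expected px [[255.9 164.7]]
panorama_slide [(0.78, [266.0, 162.0, 294.0, 214.0])]
slide_stop [(0.74, [286.0, 241.0, 306.0, 263.0])]
lamp_chimney [(0.72, [192.0, 199.0, 218.0, 224.0]), (0.66, [294.0, 257.0, 327.0, 303.0])]
```

View pics/p4.png

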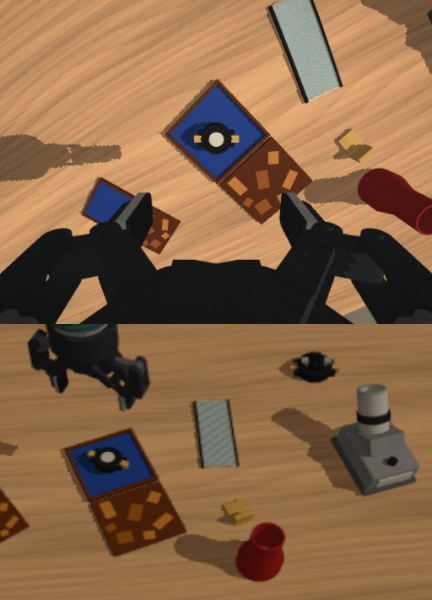

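The cap stands dot-up in the dish. The tube is open and the bystanders have not moved.

```bash
python3 -c "
from rig import manip
print(manip.sign_off())"
```

```text
the job is handed in; nothing more can be done
None
```

The cap is off the eyepiece and standing upright on its plug, white dot up, near the middle of the larger lens case's blue-lined dish. The job was handed in at about 12.6 s of the 45 s allowed.

- **Uncapping:** I pinched both buttons level with the cheeks (opening 49.6 mm, 22 N) and drew the cap off along the leaning axis. Readings taken between the moves showed no noticeable force.
- **Setting down:** I lowered the cap until it touched the floor. A last 2 mm downward test push read 27.9 N at the wrist, which confirmed contact. I then opened the fingers slowly while following down, so the cap was not lifted and dropped, and backed straight up.
- **Last checks:** The final wrist and scene pictures show:
  - the tube mouth is open;
  - the cap is upright, about 2–3 mm from the dish centre;
  - the robot is clear, with the tool at 0.23 m height;
  - the slide, stop and chimney are where they started, within a few pixels of network scatter.
- **Disagreement:** In that last picture the chimney network's top result (0.72) was a box over the cap in the dish. Its second result (0.66) was the real chimney, in its original place.

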